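# Put the water filter into bypass

### The job

The filter cartridge is due for a change and the water must never be cut off meanwhile: first open the bypass valve on the front pipe by pushing its lever all the way round until it is in line with its pipe, and only then shut the two valves either side of the filter, in any order, by pushing their levers all the way crosswise to the pipe. Push the levers from the side with a fingertip or shut fingers, never pinching one, and leave the bypass open and the things standing round the board where they are.

Things in the scene. Friction and masses are not known exactly. Their poses are not given: they have to be found in the camera images.
- filter_board: Water filter board, fixed to the worktop: grey, 180 (x) x 400 (y) x 10 mm, with copper pipes and three lever valves. Origin: centre of its underside, on the worktop; z up, x away from the robot, y to the left (turned by up to 0.3 rad). Pipe axes at z = 42 mm: the rear pipe along x = 20, the front pipe along x = -50, joined at y = +146 and -146. Apart from the levers nothing on it is above 71 mm.
- filter (a point): Middle of the filter in the rear pipe: white cartridge, 55 mm in diameter, 132 long, lying along the board's y between the left and right valves, its top at z = 71 mm. The front pipe with the bypass valve runs round it.
- bypass_lever (a joint): Lever of the bypass valve, the only valve on the front pipe that runs round the filter; upright stem at board (x, y) = (-50, 0) mm. 0 rad = in line with its pipe = open, 1.57 = crosswise = shut; solid stops at both, stiff, stays where left. At 0 it points along the board's -y (right), at 1.57 along the board's -x (towards the robot); it opens anticlockwise. Takes about 0.3 N m.
- bypass_lever_grip (a point): Middle of the black sleeve on that lever, 60 mm out from the stem's axis, at z = 82 mm; its x axis points outwards along the lever, z up. The sleeve is 56 mm long (32 to 88 mm from the stem), 16 wide and 14 high (z = 75 to 89 mm).
- left_lever (a joint): Lever of the left filter valve, on the rear pipe left of the filter; upright stem at board (x, y) = (20, 105) mm. 0 rad = in line with its pipe = open, 1.57 = crosswise = shut; solid stops at both, stiff, stays where left. At 0 it points along the board's +y (outwards to the left), at 1.57 along +x (away from the robot); it closes clockwise. Takes about 0.3 N m.
- left_lever_grip (a point): Middle of the black sleeve on that lever, 60 mm out from the stem's axis, at z = 82 mm; its x axis points outwards along the lever, z up. The sleeve is 56 mm long (32 to 88 mm from the stem), 16 wide and 14 high (z = 75 to 89 mm).
- right_lever (a joint): Lever of the right filter valve, on the rear pipe right of the filter; upright stem at board (x, y) = (20, -105) mm. 0 rad = in line with its pipe = open, 1.57 = crosswise = shut; solid stops at both, stiff, stays where left. At 0 it points along the board's -y (outwards to the right), at 1.57 along +x (away from the robot); it closes anticlockwise. Takes about 0.3 N m.
- right_lever_grip (a point): Middle of the black sleeve on that lever, 60 mm out from the stem's axis, at z = 82 mm; its x axis points outwards along the lever, z up. The sleeve is 56 mm long (32 to 88 mm from the stem), 16 wide and 14 high (z = 75 to 89 mm).
- spare_cartridge: Bystander, loose: the spare filter cartridge, white upright cylinder 61 dia x 136 high (mm). Origin: centre of its underside.
- sauce_bottle: Bystander, loose: squeeze bottle of sauce, 60 dia x 187 high (mm). Origin: centre of its underside.
- salt_shaker: Bystander, loose: salt shaker, 40 dia x 81 high (mm). Origin: centre of its underside.
- sauce_cup: Bystander, loose: small empty sauce cup, 51 dia x 29 high (mm). Origin: centre of its underside.
- sachet_red: Bystander, loose: flat condiment sachet, 56 x 34 x 16 (mm). Origin: centre of its underside.
- sachet_blue: Bystander, loose: flat condiment sachet, 56 x 34 x 16 (mm). Origin: centre of its underside.
- cutlery_sleeve: Bystander, loose: paper-wrapped cutlery set, 24 x 150 x 9, lying flat (mm). Origin: centre of its underside.
- keys: Bystander, loose: bunch of keys, 84 x 118 x 8, lying flat (mm). Origin: centre of its underside.

How it is judged:
On the way, in this order (a step that is already met when the one before it is completed fails the run):
1. the bypass is fully open while both filter valves are still open (value of joint bypass_lever below 0.12 rad and value of joint each of left_lever, right_lever below 0.5 rad), for 0.2 s.
2. both filter valves are fully shut (value of joint each of left_lever, right_lever above 1.45 rad), for 0.2 s.
At the end, for the whole second after the job is handed in: The bypass lever is within 0.12 rad (7 degrees) of in line with its pipe, both filter-valve levers are within 0.12 rad of crosswise, and all three are at rest (all of step 2 and value of joint bypass_lever below 0.12 rad and velocity of joint bypass_lever between -0.05 and 0.05 rad/s and velocity of joint left_lever between -0.05 and 0.05 rad/s and velocity of joint right_lever between -0.05 and 0.05 rad/s); the robot touches nothing.
It fails at once if the water is cut off: a filter valve is turned more than 0.5 rad towards shut while the bypass lever is more than 0.35 rad from open (value of joint bypass_lever above 0.35 rad and value of joint any of left_lever, right_lever above 0.5 rad).
It fails at once if a lever is pinched: the fingers press on both its flanks at once ((contact force between the fingers and bypass_lever_c5 above 0.7 N and contact force between the fingers and bypass_lever_c6 above 0.7 N) or (contact force between the fingers and left_lever_c5 above 0.7 N and contact force between the fingers and left_lever_c6 above 0.7 N) or (contact force between the fingers and right_lever_c5 above 0.7 N and contact force between the fingers and right_lever_c6 above 0.7 N)).
It fails at once if a bystander is lifted, carried or pushed more than 30 mm (distance of any of spare_cartridge, sauce_bottle, salt_shaker, sauce_cup, sachet_red, sachet_blue, cutlery_sleeve, keys from where it was at the start of the episode above 0.03 m).
It also fails if it takes over 61 s, if anything falls off the work surface, if the arm or the gripper's body presses on something with over 40 N, if the wrist force passes 120 N, or if a joint passes its speed limit or range.

### The arm

A 6-joint arm with a two-finger parallel gripper is mounted at the origin on a cart in front of the work surface, level with it; the furniture and walls round the work are solid. World frame = base frame: x ahead of the robot, y to its left, z up, the work surface at z = 0. Lengths are in m, angles in rad, forces in N, time in s.
With the tool pointing down it reaches from about 0.35 to 0.975 m from the base axis. Payload 4.9 kg.
Tool frame: the origin (TCP) lies at the very end of the fingers, on their centre line; the grasp point (between the pads) lies 19 mm behind it; x points along the fingers, y is the direction in which the jaws open and shut, and the axes are right-handed (so a half turn about x gives the same grasp; the last joint's range is limited). The gripper opens to 85 mm and grips with 20 to 120 N. Pads are 22 mm wide; open, the fingers measure 114 mm over their backs; the gripper's body (76 mm by 85 mm) begins 54 mm behind the grasp point. The pads swing forward as they close: fully open they stand 13 mm farther back than shut.
Start: joints at [1.114, 0.053, 1.613, -0, 1.476, -0.119], TCP at [0.207, 0.59, 0.231] pointing down, gripper open.
Joint ranges: [-3.01, 3.01], [-1.01, 2.22], [0.06, 2.58], [-1.02, 4.17], [0.09, 2.62], [-3.14, 3.14]. Speed limits (rad/s): [2.57, 2.57, 3.14, 3.14, 3.14, 3.14].

### API

Orientations are given as a rotation vector (axis times angle).
In Python, from station import ctrl, get_image, calibration, finish_job, search_frame, cut_out, mark_of gives the robot as it stands. The module is installed in compiled form; this text tells all that it offers.
- The arm moves only by the tool arm_command, never from a script. Its argument "plan" is a list that holds one entry, the list of rows, each a list of 7 numbers: the shift along the tool's x, y, z in m, then the turn, a rotation vector about the tool's x, y, z in degrees, then the finger opening in m, from 0 to 0.0854. A call has 1 to 20 rows; each row shifts and turns the pose as measured when the row begins, along the tool's axes as they then stand; what a row does not reach is not made up. A row lasts 1/12 s, in which the tool goes at most 41.7 mm and 7.16 degrees, less where a joint would pass 70% of its speed; a pose out of reach is approached as far as the arm can. A call with a gripper value outside its range is refused whole. The fingers move at their own pace and stop on an object; "squeeze" is the grip in N (left out, the last holds). Time passes only in rows, so rows that do not move let the fingers close. It gives the time, the measured TCP pose, the force and the opening at its end, in the units of the state.
- ctrl.get_obs(): the state, without advancing time (a new reading comes with each control period).
- get_image(name): name is "side" or "top" or "wrist"; returns the picture (420x560x3 uint8, red, green, blue); there is no depth.
- calibration(name): a dict with "fx", "fy", "cx", "cy" (pixels), "k1" (the pictures are not rectified: a ray, as slopes to the right and down, at radius r is drawn at 1 + k1 r^2 times it, then the intrinsics apply), "cam_to_world" (4x4, takes a point from camera to world coordinates); the wrist camera has in their place "hand_eye" (4x4, takes a point from camera to tool coordinates, whose origin is the TCP and whose axes are the tool frame's). Camera axes: x right, y down, z forward; pixel columns grow to the right and rows downward; lengths in m; the calibration is good to about 2 mm. A picture is of the moment at which its call begins: read the wrist's pose just before it. calibration takes no time and is no camera call.
- finish_job(): hands the job in, once; it reports no verdict.
Trained networks look in the newest picture that a camera, given by its name, has taken for a name from the list of things; names that differ only in an ending like _2 or _b are one class to them, and where a whole thing is asked for, a point or a joint stands for the part that bears it (a point fixed in the world has none). Each returns a list of dicts, best first, with "conf" (0 to 1); they miss things now and then, are a little off and sometimes report something else, mostly with a low value. They report only what shows in the picture. A call takes as long as a camera call.
- search_frame(camera, thing): "at" ([x, y, z] in m, in the coordinates of the camera as it stood for that picture, good to about 4 mm: the middle of the surface that is visible of it).
- cut_out(camera, thing): "mask" (420x560 bool, what is visible of it).
- mark_of(camera, thing): "at" ([x, y, z] in m, in the coordinates of the camera as it stood for that picture, good to about 4 mm: a listed point, or the origin of a listed thing).
The state is a dict: "t": time; "q": joint angles; "dq": joint speeds; "effort": joint torques, N m; "tool_pos": TCP position; "tool_rot": TCP orientation; "contact_force": force on the tool from outside, world axes, zero at the start; "wrist_torque": the same for the moment, N m; "opening": finger opening in m.
Only numpy, scipy, OpenCV 4.12 (cv2) and the standard library are available. Lean on these libraries where they do the work, as an engineer would, in place of code of your own. Each camera call takes 0.05 s, during which the arm holds its last target. There are 200 camera calls.

## Working session

There is one attempt and no reset: what is moved stays moved. The work goes in short steps, Python scripts to look and compute and a tool call to move; the robot and the scene stay as the last step left them, time stands still between calls to the robot, and variables do not carry over. Pictures are saved under pics/ and viewed, about 8 in all and at most 12, crops included, and the job is handed in when it is done.

Besides the shell and the picture viewer there is one more tool, called after ">>>" as name(argument=value, ...), one argument or row to a line, values as JSON. arm_command: Moves the arm, as the interface text tells. Its arguments: {"type":"object","properties":{"plan":{"type":"array","items":{"type":"array","items":{"type":"array","items":{"type":"number"}}}},"squeeze":{"type":"number"}},"required":["plan"]}

```bash
mkdir -p pics; cat > h.py <<'E'
import numpy as np, cv2
from scipy.spatial.transform import Rotation as R
from station import *
def T_cam(n):
    c=calibration(n)
    if n!='wrist': return np.array(c['cam_to_world'])
    o=ctrl.get_obs(); T=np.eye(4); T[:3,:3]=R.from_rotvec(o['tool_rot']).as_matrix(); T[:3,3]=o['tool_pos']
    return T@np.array(c['hand_eye'])
def w(n,p): return (T_cam(n)@np.r_[p,1])[:3]
def proj(n,P):
    c=calibration(n); p=(np.linalg.inv(T_cam(n))@np.r_[P,1])[:3]; s=p[:2]/p[2]; s=s*(1+c['k1']*(s@s))
    return np.array([c['fx']*s[0]+c['cx'],c['fy']*s[1]+c['cy']])
E
python3 - <<'E'
from h import *
o=ctrl.get_obs(); print(o['tool_pos'],R.from_rotvec(o['tool_rot']).as_matrix().round(3).tolist(),o['opening'],o['t'])
for n in ('top','side'):
    im=get_image(n); cv2.imwrite(f'pics/{n}0.png',im[:,:,::-1])
    for t in ['filter_board','filter','bypass_lever_grip','left_lever_grip','right_lever_grip','spare_cartridge','sauce_bottle','salt_shaker','sauce_cup','sachet_red','cutlery_sleeve','keys']:
        print(n,t,[(round(d['conf'],2),w(n,d['at']).round(3).tolist(),proj(n,w(n,d['at'])).round().tolist()) for d in mark_of(n,t)[:2]])
print(ctrl.get_obs()['t'])
E
```

```text
[0.20684761 0.58913168 0.23008748] [[-0.001, 0.331, 0.943], [-0.002, 0.943, -0.331], [-1.0, -0.002, -0.0]] 0.08522236848202921 0.0
top filter_board [(0.71, [0.502, 0.185, -0.002], [173.0, 224.0]), (0.68, [0.55, -0.187, 0.001], [316.0, 210.0])]
top filter [(0.55, [0.57, -0.189, 0.042], [319.0, 200.0]), (0.47, [0.539, 0.072, -0.001], [218.0, 211.0])]
top bypass_lever_grip [(0.76, [0.442, -0.198, 0.076], [324.0, 250.0]), (0.44, [0.502, 0.186, 0.001], [173.0, 224.0])]
top left_lever_grip [(0.57, [0.57, -0.02, 0.078], [252.0, 196.0])]
top right_lever_grip [(0.51, [0.578, -0.355, 0.087], [390.0, 196.0])]
top spare_cartridge [(0.63, [0.502, 0.186, -0.001], [173.0, 224.0])]
top sauce_bottle [(0.91, [0.433, -0.502, -0.001], [435.0, 258.0]), (0.62, [0.404, -0.056, -0.002], [265.0, 264.0])]
top salt_shaker [(0.7, [0.403, -0.053, -0.003], [264.0, 264.0]), (0.23, [0.569, -0.024, 0.08], [254.0, 196.0])]
top sauce_cup [(0.51, [0.676, -0.162, -0.001], [308.0, 163.0])]
top sachet_red [(0.58, [0.414, -0.202, 0.004], [322.0, 262.0])]
top cutlery_sleeve [(0.62, [0.395, -0.355, -0.002], [380.0, 271.0])]

[... 298 characters left out ...]
 0.004], [247.0, 207.0]), (0.52, [0.569, -0.023, 0.083], [270.0, 206.0])]
side right_lever_grip [(0.75, [0.394, -0.353, 0.004], [341.0, 190.0]), (0.49, [0.587, -0.352, 0.086], [286.0, 165.0])]
side spare_cartridge [(0.84, [0.504, 0.184, 0.002], [278.0, 272.0])]
side sauce_bottle [(0.8, [0.434, -0.505, 0.004], [334.0, 174.0])]
side salt_shaker [(0.78, [0.4, -0.054, -0.001], [330.0, 232.0])]
side sauce_cup [(0.56, [0.679, -0.163, 0.004], [246.0, 207.0])]
side sachet_red [(0.48, [0.413, -0.206, 0.003], [331.0, 208.0])]
side cutlery_sleeve [(0.64, [0.392, -0.358, -0.0], [342.0, 191.0])]
side keys [(0.48, [0.539, 0.075, -0.005], [273.0, 251.0]), (0.25, [0.433, -0.506, 0.001], [334.0, 175.0])]
1.3
```

View pics/top0.png

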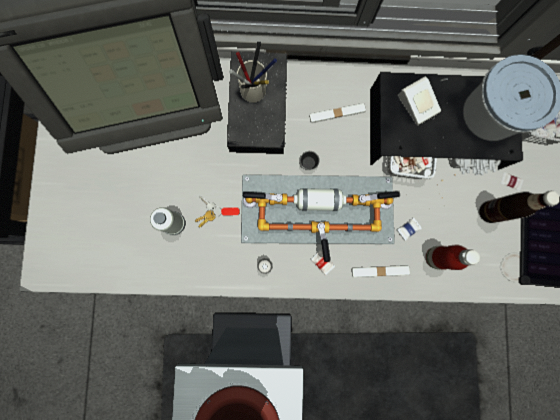

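View pics/side0.png

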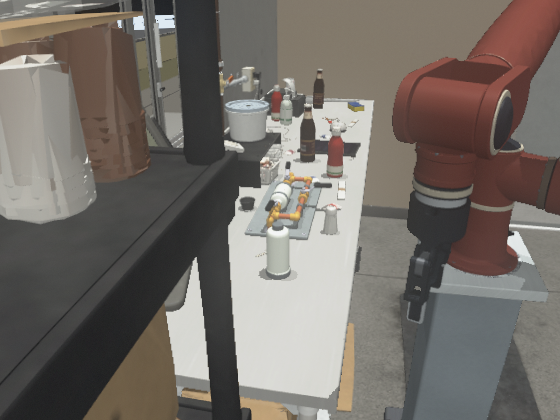

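The top view shows the board (px 242–394 × 176–243), with the left lever at (252,196) and the right at (388,195). The bypass lever at (325,250) points toward the robot. The side view agrees. A black shelf stands behind the right valve at about (372–520, 70–165), so I'll check clearance there.

```bash
cat >> h.py <<'E'
def unproj(n,px,z):
    c=calibration(n); T=T_cam(n)
    K=np.array([[c['fx'],0,c['cx']],[0,c['fy'],c['cy']],[0,0,1.]])
    s=cv2.undistortPoints(np.array([[px]],float),K,np.array([c['k1'],0,0,0,0.]))[0,0]
    d=T[:3,:3]@np.r_[s,1]; return T[:3,3]+d*(z-T[2,3])/d[2]
E
python3 - <<'E'
from h import *
print('cam',T_cam('top')[:3,3].round(3),T_cam('side')[:3,3].round(3))
im=get_image('top')
m=cut_out('top','filter_board')
for d in m[:2]:
    mk=d['mask'].astype(np.uint8); pts=np.argwhere(mk)[:,::-1]; print(d['conf'],len(pts),pts.min(0),pts.max(0))
    W=np.array([unproj('top',p,0.01)[:2] for p in pts])
    r=cv2.minAreaRect(W.astype(np.float32)*1000); print(r)
for t in ['bypass_lever','left_lever','right_lever']:
    for d in cut_out('top',t)[:3]:
        pts=np.argwhere(d['mask'])[:,::-1]; W=np.array([unproj('top',p,0.085)[:2] for p in pts]); 
        print(t,round(d['conf'],2),len(pts),W.mean(0).round(3),W.min(0).round(3),W.max(0).round(3))
for p in [(370,160),(372,75),(384,150),(410,178),(520,160),(230,150),(285,152)]: print(p,[unproj('top',p,z)[:2].round(3).tolist() for z in (0,.1,.2,.3)])
cv2.imwrite('pics/c.png',cv2.resize(im[60:280,200:480,::-1],None,fx=2.8,fy=2.7,interpolation=cv2.INTER_CUBIC))
E
```

```text
cam [ 0.418 -0.062  1.003] [0.292 1.15  0.643]
0.57 10474 [241 174] [399 261]Traceback (most recent call last):
  File "<stdin>", line 7, in <module>
  File "h.py", line 14, in unproj
    c=calibration(n); T=T_cam(n)
                        ~~~~~^^^
  File "h.py", line 5, in T_cam
    c=calibration(n)
ValueError: time passes only in moves, steps and waits
```

```bash
sed -i 's/^from station import \*/from station import *\nimport station, functools\ncalibration=functools.cache(station.calibration)/' h.py
python3 - <<'E'
from h import *
im=get_image('top')
cv2.imwrite('pics/c.png',cv2.resize(im[60:280,200:480,::-1],None,fx=2.8,fy=2.7,interpolation=cv2.INTER_CUBIC))
for t in ['bypass_lever','left_lever','right_lever']:
    for d in cut_out('top',t)[:2]:
        pts=np.argwhere(d['mask'])[:,::-1][::3]; W=np.array([unproj('top',p,0.085)[:2] for p in pts]); 
        print(t,round(d['conf'],2),len(pts),W.mean(0).round(3),W.min(0).round(3),W.max(0).round(3))
for p in [(370,160),(372,75),(384,150),(410,178),(520,160),(230,150),(285,152)]: print(p,[unproj('top',p,z)[:2].round(3).tolist() for z in (0,.1,.2,.3)])
E
```

```text
bypass_lever 0.63 79 [ 0.462 -0.195] [ 0.419 -0.208] [ 0.509 -0.181]
left_lever 0.81 76 [ 0.57  -0.042] [ 0.56  -0.088] [ 0.58  -0.001]
left_lever 0.63 3509 [ 0.54  -0.179] [ 0.417 -0.379] [0.628 0.006]
right_lever 0.61 3509 [ 0.54  -0.179] [ 0.417 -0.379] [0.631 0.006]
right_lever 0.54 76 [ 0.579 -0.33 ] [ 0.564 -0.376] [ 0.591 -0.28 ]
(370, 160) [[0.69, -0.33], [0.663, -0.304], [0.636, -0.277], [0.608, -0.25]]
(372, 75) [[0.933, -0.337], [0.882, -0.309], [0.83, -0.282], [0.779, -0.255]]
(384, 150) [[0.719, -0.369], [0.689, -0.338], [0.659, -0.308], [0.629, -0.277]]
(410, 178) [[0.644, -0.439], [0.622, -0.401], [0.599, -0.364], [0.576, -0.326]]
(520, 160) [[0.705, -0.745], [0.676, -0.677], [0.648, -0.609], [0.619, -0.541]]
(230, 150) [[0.704, 0.047], [0.675, 0.036], [0.647, 0.025], [0.618, 0.014]]
(285, 152) [[0.704, -0.1], [0.675, -0.097], [0.647, -0.093], [0.618, -0.089]]
```

View pics/c.png

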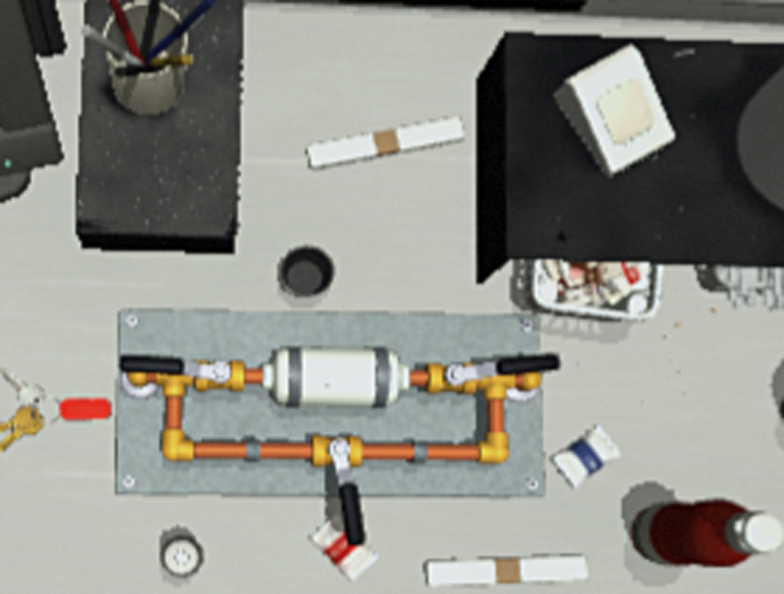

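The top crop shows the board nearly square to the world axes. Both filter levers are in line with their pipe, at crop px (150,365) and (530,362), and the bypass lever is crosswise at (350,515). The shelf corner at (506,258) triangulates to about 94 mm high at x≈0.676, which is clear of the gripper body. I'll square up the wrist, shut the fingers and move toward the bypass.

>>> arm_command(
  plan=[
    [[0, 0, 0.03, -4.8, 0, 0, 0], [0, 0, 0.03, -4.8, 0, 0, 0], [0, 0, 0.03, -4.8, 0, 0, 0], [0, 0, 0.03, -4.8, 0, 0, 0], [0, -0.04, 0.01, 0, 0, 0, 0], [0, -0.04, 0.01, 0, 0, 0, 0], [0, -0.04, 0.01, 0, 0, 0, 0], [0, -0.04, 0.01, 0, 0, 0, 0], [0, -0.04, 0.01, 0, 0, 0, 0], [0, -0.04, 0.01, 0, 0, 0, 0], [0, -0.04, 0.01, 0, 0, 0, 0], [0, -0.04, 0.01, 0, 0, 0, 0], [0, -0.04, 0, 0, 0, 0, 0], [0, -0.04, 0, 0, 0, 0, 0], [0, -0.04, 0, 0, 0, 0, 0], [0, -0.04, 0, 0, 0, 0, 0]],
  ],
  squeeze=40,
)

```text
t: 2.93
tool_pos: [0.4189, 0.0798, 0.227]
tool_rot: [-0.027, 1.572, 0.021]
contact_force: [1.6, 0.4, 0.3]
opening: 0.0003
```

```bash
python3 - <<'E'
from h import *
S=[(132,320),(527,325),(128,482),(533,485)]
W=np.array([unproj('top',(x/2.8+200,y/2.7+60),.01)[:2] for x,y in S]); print(W.round(3).tolist(),W.mean(0)); 
for a,b in ((0,1),(2,3)):
    d=W[a]-W[b]; print('yaw',np.arctan2(-d[0],d[1]))
for x,y in [(337,450),(350,515),(220,372),(150,365),(457,374),(530,362)]: print(unproj('top',(x/2.8+200,y/2.7+60),.087)[:2].round(3))
o=ctrl.get_obs(); print(o['tool_pos'],R.from_rotvec(o['tool_rot']).as_matrix().round(3).tolist(),o['opening'],o['t'],o['contact_force'])
E
```

```text
[[0.626, -0.002], [0.633, -0.376], [0.468, -0.005], [0.476, -0.38]] [ 0.55092109 -0.19089731]
yaw 0.020688609711202097
yaw 0.020968709625189794
[ 0.498 -0.186]
[ 0.441 -0.198]
[ 0.565 -0.084]
[ 0.569 -0.024]
[ 0.57 -0.29]
[ 0.583 -0.354]
[0.41894276 0.07975529 0.22697864] [[-0.001, -0.03, 1.0], [-0.004, 1.0, 0.03], [-1.0, -0.004, -0.001]] 0.00031079753033379546 2.9333 [1.58400768 0.41851797 0.26992863]
```

>>> arm_command(
  plan=[
    [[0, -0.038, 0.004, 0, 0, 0, 0], [0, -0.038, 0.004, 0, 0, 0, 0], [0, -0.038, 0.004, 0, 0, 0, 0], [0, -0.038, 0.004, 0, 0, 0, 0], [0, -0.038, 0.004, 0, 0, 0, 0], [0, -0.038, 0.004, 0, 0, 0, 0], [0.03, 0, 0, 0, 0, 0, 0], [0.03, 0, 0, 0, 0, 0, 0], [0.03, 0, 0, 0, 0, 0, 0], [0.03, 0, 0, 0, 0, 0, 0], [0.025, 0, 0, 0, 0, 0, 0], [0.003, 0, 0, 0, 0, 0, 0]],
  ],
)

```text
t: 3.93
tool_pos: [0.4528, -0.1734, 0.0835]
tool_rot: [-0.023, 1.552, -0.001]
contact_force: [-0.5, 0.2, 0.1]
opening: -0.0002
```

```bash
python3 - <<'E'
from h import *
im=get_image('wrist'); cv2.imwrite('pics/w1.png',im[:,:,::-1])
for n in ('wrist','side'):
    get_image(n)
    for d in mark_of(n,'bypass_lever_grip')[:2]: print(n,d['conf'],w(n,d['at']).round(3))
E
```

```text
wrist 0.63 [ 0.446 -0.201  0.089]
side 0.48 [ 0.443 -0.202  0.083]
```

View pics/w1.png

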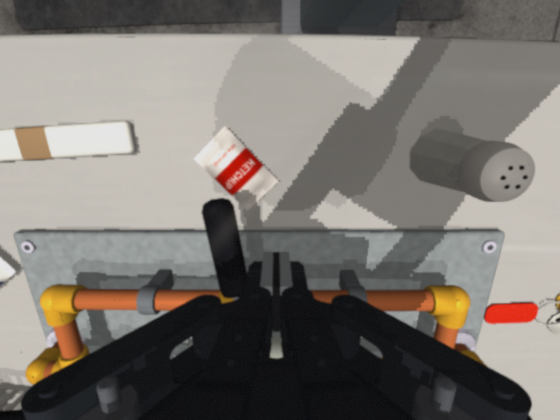

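The wrist view shows the shut fingertips at (278,260), just beside the left flank of the bypass lever at (222,245), with nothing between them. Now I'll lower and push in an arc.

>>> arm_command(
  plan=[
    [[0.006, 0, 0, 0, 0, 0, 0], [0, -0.009, -0.002, 0, 0, 0, 0], [0, -0.009, -0.002, 0, 0, 0, 0], [0, -0.009, -0.002, 0, 0, 0, 0], [0, -0.009, 0.002, 0, 0, 0, 0], [0, -0.009, 0.003, 0, 0, 0, 0], [0, -0.007, 0.005, 0, 0, 0, 0], [0, -0.007, 0.006, 0, 0, 0, 0]],
  ],
)

```text
t: 4.85
tool_pos: [0.4727, -0.2427, 0.0945]
tool_rot: [-0.034, 1.529, -0.011]
contact_force: [0.7, -0.2, 0.6]
opening: -0.0002
```

```bash
python3 - <<'E'
from h import *
for n in ('top','side','wrist'):
    get_image(n)
    for d in mark_of(n,'bypass_lever_grip')[:2]: print(n,d['conf'],w(n,d['at']).round(3))
o=ctrl.get_obs(); print(o['tool_pos'],o['contact_force'])
E
```

```text
side 0.5 [ 0.678 -0.163  0.004]
side 0.41 [ 0.44  -0.199  0.083]
wrist 0.63 [ 0.442 -0.2    0.083]
[ 0.4720993  -0.24092314  0.09390372] [ 0.5558477  -0.28164643 -0.32203718]
```

The fingers rode up over the lever because they were too shallow, and the lever didn't move. I'll go back over it, straighten the tilt and go deeper.

>>> arm_command(
  plan=[
    [[-0.022, 0, 0, 0, 1.2, 0, 0], [-0.022, 0, 0, 0, 1.2, 0, 0], [0, 0.027, -0.008, 0, 0, 0, 0], [0, 0.027, -0.008, 0, 0, 0, 0], [0, 0.027, -0.008, 0, 0, 0, 0], [0, 0, 0, 0, 0, 0, 0], [0.02, 0, 0, 0, 0, 0, 0], [0.02, 0, 0, 0, 0, 0, 0], [0.02, 0, 0, 0, 0, 0, 0], [0, 0, 0, 0, 0, 0, 0], [0, 0, 0, 0, 0, 0, 0]],
  ],
)

```text
t: 6.07
tool_pos: [0.4436, -0.1537, 0.0764]
tool_rot: [-0.04, 1.571, -0.005]
contact_force: [0.0, 0.2, 0.7]
opening: 0.0001
```

>>> arm_command(
  plan=[
    [[0.012, 0, 0.005, 0, 0, 0, 0], [0, 0, 0, 0, 0, 0, 0], [0, -0.01, 0, 0, 0, 0, 0], [0, -0.01, 0, 0, 0, 0, 0], [0, -0.01, 0, 0, 0, 0, 0], [0, -0.01, 0, 0, 0, 0, 0]],
  ],
)

```text
t: 6.57
tool_pos: [0.451, -0.1936, 0.069]
tool_rot: [-0.036, 1.568, 0.002]
contact_force: [0.2, 8.6, -2.0]
opening: 0.0002
```

```bash
cat > c.py <<'E'
import sys
from h import *
g=sys.argv[1]
for n in ('top','side','wrist'):
    get_image(n)
    for d in mark_of(n,g)[:2]: print(n,round(d['conf'],2),w(n,d['at']).round(3))
E
python3 c.py bypass_lever_grip
```

```text
side 0.47 [ 0.452 -0.222  0.082]
wrist 0.8 [ 0.447 -0.22   0.083]
```

>>> arm_command(
  plan=[
    [[0.003, -0.01, 0.001, 0, 0, 0, 0], [0.002, -0.01, 0.002, 0, 0, 0, 0], [0.001, -0.008, 0.005, 0, 0, 0, 0], [0.001, -0.007, 0.006, 0, 0, 0, 0], [0.001, -0.005, 0.007, 0, 0, 0, 0]],
  ],
)

```text
t: 7.28
tool_pos: [0.4711, -0.2299, 0.0637]
tool_rot: [-0.034, 1.576, 0.01]
contact_force: [-5.7, 5.1, 3.9]
opening: -0.0001
```

```bash
python3 c.py bypass_lever_grip
```

```text
top 0.45 [ 0.439 -0.504 -0.006]
side 0.59 [ 0.431 -0.508  0.002]
side 0.53 [ 0.571 -0.192  0.043]
wrist 0.73 [ 0.488 -0.249  0.084]
```

>>> arm_command(
  plan=[
    [[0, -0.003, 0.007, 0, 0, 0, 0], [0, -0.002, 0.007, 0, 0, 0, 0], [0, 0, 0.006, 0, 0, 0, 0], [0, 0, 0.005, 0, 0, 0, 0]],
  ],
)

```text
t: 7.92
tool_pos: [0.4845, -0.2343, 0.0636]
tool_rot: [-0.037, 1.608, 0.012]
contact_force: [-26.6, 2.7, 19.2]
opening: 0.0002
```

```bash
python3 c.py bypass_lever_grip
```

```text
side 0.63 [ 0.502 -0.254  0.083]
side 0.24 [ 0.572 -0.021  0.082]
```

>>> arm_command(
  plan=[
    [[0, 0, -0.012, 0, -1, 0, 0], [0, 0, -0.014, 0, -1, 0, 0], [-0.025, 0, 0, 0, 0, 0, 0], [-0.03, 0, 0, 0, 0, 0, 0], [-0.025, 0, 0, 0, 0, 0, 0], [0, 0, 0, 0, 0, 0, 0], [0, -0.036, 0.027, 0, 0, 0, 0], [0, -0.036, 0.027, 0, 0, 0, 0], [0, -0.036, 0.025, 0, 0, 0, 0], [0, 0, 0, 0, 0, 0, 0], [0, 0, 0, 0, 0, 0, 0]],
  ],
)

```text
t: 9.13
tool_pos: [0.5344, -0.3374, 0.1468]
tool_rot: [-0.047, 1.566, 0.003]
contact_force: [0.7, 0.4, 0.6]
opening: -0.0001
```

```bash
python3 c.py right_lever_grip;python3 c.py bypass_lever_grip; python3 - <<'E'
from h import *
im=get_image('wrist'); cv2.imwrite('pics/w2.png',im[:,:,::-1]); print(ctrl.get_obs()['tool_pos'])
E
```

```text
top 0.56 [ 0.582 -0.354  0.086]
top 0.33 [ 0.4   -0.056  0.   ]
side 0.59 [ 0.586 -0.352  0.087]
wrist 0.86 [ 0.581 -0.353  0.082]
top 0.57 [ 0.501 -0.247  0.075]
side 0.71 [ 0.537  0.072 -0.003]
side 0.59 [ 0.502 -0.253  0.084]
wrist 0.76 [ 0.506 -0.251  0.084]
[ 0.53361173 -0.3359281   0.14795152]
```

View pics/w2.png

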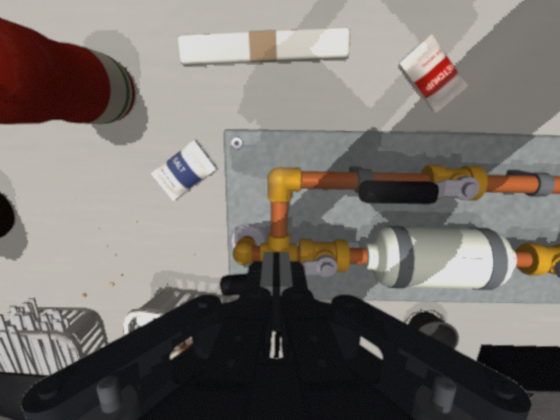

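The wrist view shows the bypass lever lying along its pipe at (400,192), so it is open. Three cameras put its grip at (0.503,−0.250), against (0.502,−0.251) expected. Now the right lever.

>>> arm_command(
  plan=[
    [[0.028, -0.003, 0, 0, 0, 0, 0], [0.028, -0.003, 0, 0, 0, 0, 0], [0.024, -0.003, 0, 0, 0, 0, 0], [0, 0, 0, 0, 0, 0, 0], [0, 0, 0.012, 0, 0, 0, 0], [0, 0, 0.011, 0, 0, 0, 0], [0, 0, 0.01, 0, 0, 0, 0], [0, 0, 0.01, 0, 0, 0, 0]],
  ],
)

```text
t: 10.45
tool_pos: [0.5764, -0.3466, 0.0697]
tool_rot: [-0.049, 1.571, 0.003]
contact_force: [-8.7, 2.2, 0.8]
opening: -0.0002
```

```bash
python3 c.py right_lever_grip
```

```text
side 0.48 [ 0.604 -0.345  0.082]
```

>>> arm_command(
  plan=[
    [[0.003, 0.002, 0.01, 0, 0, 0, 0], [0.001, 0.004, 0.009, 0, 0, 0, 0], [0.001, 0.006, 0.008, 0, 0, 0, 0], [0.001, 0.007, 0.007, 0, 0, 0, 0], [0, 0.007, 0.003, 0, 0, 0, 0]],
  ],
)

```text
t: 11.17
tool_pos: [0.6093, -0.3282, 0.0686]
tool_rot: [-0.059, 1.577, -0.012]
contact_force: [-1.0, -8.3, -5.9]
opening: 0.0001
```

```bash
python3 c.py right_lever_grip
```

```text
side 0.62 [ 0.633 -0.31   0.084]
```

>>> arm_command(
  plan=[
    [[0, 0.007, 0.004, 0, 0, 0, 0], [0, 0.006, 0.002, 0, 0, 0, 0], [0, 0.006, 0, 0, 0, 0, 0], [0, 0.006, 0, 0, 0, 0, 0]],
  ],
)

```text
t: 11.8
tool_pos: [0.6139, -0.3153, 0.0691]
tool_rot: [-0.076, 1.573, -0.033]
contact_force: [1.6, -28.0, -11.7]
opening: -0.0003
```

```bash
python3 c.py right_lever_grip
```

```text
side 0.46 [ 0.636 -0.295  0.085]
```

>>> arm_command(
  plan=[
    [[0, -0.012, 0, 0, 0, 0, 0], [0, -0.012, 0, 0, 0, 0, 0], [-0.03, 0, 0, 0, 0, 0, 0], [-0.03, 0, 0, 0, 0, 0, 0], [-0.03, 0, 0, 0, 0, 0, 0], [0, 0, 0, 0, 0, 0, 0]],
  ],
)

```text
t: 12.6
tool_pos: [0.6151, -0.3349, 0.163]
tool_rot: [-0.064, 1.571, -0.028]
contact_force: [1.6, -0.6, 1.1]
opening: -0.0002
```

```bash
python3 c.py right_lever_grip; python3 - <<'E'
from h import *
o=ctrl.get_obs(); a=R.from_rotvec(o['tool_rot']); y=.021
G=R.from_matrix(np.array([[0,-y,1],[0,1,y],[-1,0,0]]))
print((a.inv()*G).as_rotvec(degrees=True).round(1),a.inv().apply(np.array([.53,-.035,.15])-o['tool_pos']).round(3),o['tool_pos'])
E
```

```text
top 0.67 [ 0.569 -0.024  0.077]
top 0.49 [ 0.636 -0.293  0.083]
side 0.48 [ 0.637 -0.29   0.084]
wrist 0.59 [ 0.63  -0.29   0.083]
[ 0.1 -0.9  2.9] [-0.012  0.299 -0.074] [ 0.6104189  -0.33241898  0.15198625]
```

>>> arm_command(
  plan=[
    [[0, 0.03, -0.009, 0, -0.4, 1.4, 0], [0, 0.03, -0.009, 0, -0.5, 1.5, 0], [0, 0.035, -0.009, 0, 0, 0, 0], [0, 0.035, -0.009, 0, 0, 0, 0], [0, 0.035, -0.009, 0, 0, 0, 0], [0, 0.035, -0.009, 0, 0, 0, 0], [0, 0.035, -0.009, 0, 0, 0, 0], [0, 0.035, -0.009, 0, 0, 0, 0], [0, 0.027, -0.006, 0, 0, 0, 0], [0, 0, 0, 0, 0, 0, 0], [0, 0, 0, 0, 0, 0, 0]],
  ],
)

```text
t: 13.82
tool_pos: [0.5133, -0.0225, 0.134]
tool_rot: [-0.003, 1.593, 0.028]
contact_force: [-0.1, 1.2, 0.2]
opening: 0.0001
```

```bash
python3 c.py left_lever_grip
```

```text
top 0.66 [ 0.51  -0.431 -0.002]
side 0.4 [ 0.569 -0.023  0.08 ]
```

>>> arm_command(
  plan=[
    [[0.022, -0.005, 0.005, 0, -0.6, 0, 0], [0.024, -0.004, 0.005, 0, -0.6, 0, 0], [0.02, -0.004, 0, 0, 0, 0, 0], [0, 0, 0, 0, 0, 0, 0], [0, 0, 0.012, 0, 0, 0, 0], [0, 0, 0.012, 0, 0, 0, 0], [0, 0, 0.01, 0, 0, 0, 0], [0, 0, 0.01, 0, 0, 0, 0]],
  ],
)

```text
t: 14.78
tool_pos: [0.5674, -0.0422, 0.0692]
tool_rot: [0.01, 1.581, 0.018]
contact_force: [-11.2, -4.9, 5.6]
opening: -0.0004
```

```bash
python3 c.py left_lever_grip
```

```text
side 0.65 [ 0.597 -0.028  0.08 ]
```

>>> arm_command(
  plan=[
    [[0.002, 0.003, 0.011, 0, 0, 0, 0], [0.001, 0.001, 0.01, 0, 0, 0, 0], [0.001, -0.003, 0.01, 0, 0, 0, 0], [0.001, -0.005, 0.008, 0, 0, 0, 0], [0.001, -0.007, 0.006, 0, 0, 0, 0], [0, -0.007, 0.004, 0, 0, 0, 0]],
  ],
)

```text
t: 15.58
tool_pos: [0.599, -0.064, 0.0662]
tool_rot: [0.009, 1.635, 0.012]
contact_force: [-14.6, 23.1, 5.5]
opening: -0.0
```

```bash
python3 c.py left_lever_grip
```

```text
top 0.27 [ 0.548 -0.187 -0.   ]
side 0.41 [ 0.629 -0.082  0.082]
side 0.36 [ 0.548 -0.191  0.002]
```

>>> arm_command(
  plan=[
    [[0, -0.005, 0, 0, -1, 0, 0], [0, -0.006, 0, 0, 0, 0, 0], [0, 0.012, 0, 0, 0, 0, 0], [0, 0.015, 0, 0, 0, 0, 0], [-0.03, 0, 0, 0, -1, 0, 0], [-0.03, 0, 0, 0, -1, 0, 0], [-0.03, 0.01, -0.03, 0, 0, 0, 0], [-0.03, 0.02, -0.03, 0, 0, 0, 0], [0, 0.02, -0.03, 0, 0, 0, 0], [0, 0.02, -0.03, 0, 0, 0, 0], [0, 0, 0, 0, 0, 0, 0], [0, 0, 0, 0, 0, 0, 0]],
  ],
)

```text
t: 16.88
tool_pos: [0.488, 0.0349, 0.1996]
tool_rot: [0.028, 1.558, 0.03]
contact_force: [0.3, 0.2, -0.7]
opening: -0.0
```

```bash
for g in left right bypass; do echo $g; python3 c.py ${g}_lever_grip; done; python3 - <<'E'
from h import *
im=get_image('top'); cv2.imwrite('pics/t2.png',cv2.resize(im[140:280,200:420,::-1],None,fx=3.6,fy=3.6,interpolation=cv2.INTER_CUBIC))
E
```

```text
left
top 0.68 [ 0.629 -0.082  0.077]
side 0.72 [ 0.629 -0.08   0.081]
side 0.3 [ 0.404 -0.052 -0.001]
right
top 0.8 [ 0.634 -0.293  0.085]
top 0.23 [ 0.397 -0.354 -0.002]
side 0.49 [ 0.635 -0.293  0.084]
bypass
top 0.79 [ 0.503 -0.25   0.078]
side 0.48 [ 0.503 -0.252  0.082]
side 0.45 [ 0.433 -0.504  0.001]
```

View pics/t2.png

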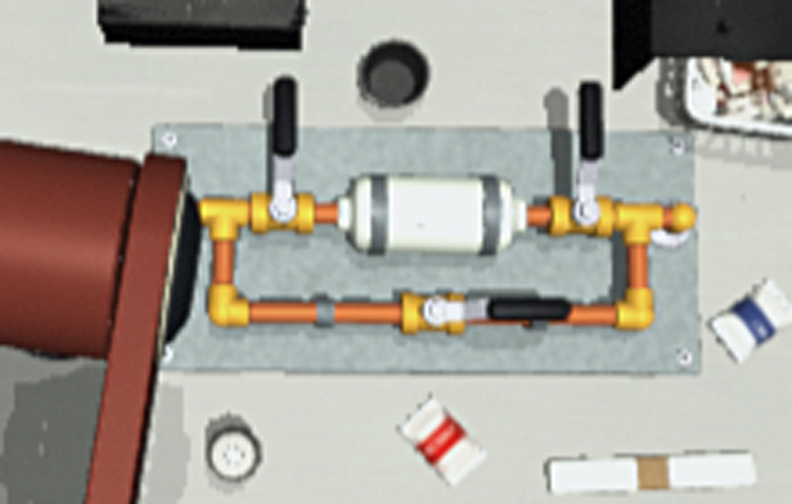

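The top crop shows both filter levers crosswise at (285,115) and (590,120) and the bypass in line at (525,308). Bystanders look unmoved. One numeric check of the angles before handing in.

```bash
python3 - <<'E'
from h import *
im=cv2.cvtColor(get_image('top'),cv2.COLOR_RGB2GRAY)
for nm,(x0,x1,y0,y1),st in [('left',(273,286,158,188),(.569,-.085)),('right',(358,370,160,188),(.573,-.295)),('byp',(333,361,218,232),(.501,-.191))]:
    pts=np.argwhere(im[y0:y1,x0:x1]<45)[:,::-1]+[x0,y0]
    W=np.array([unproj('top',p,.087)[:2] for p in pts]); c=W.mean(0)
    _,_,v=np.linalg.svd(W-c); d=v[0]; d=d*np.sign(d@(c-st))
    b=c-st; print(nm,len(pts),c.round(4),'axis vs board deg',(np.degrees(np.arctan2(d[1],d[0]))-1.2).round(1),'stem-line',(np.degrees(np.arctan2(b[1],b[0]))-1.2).round(1))
for t,p in dict(spare_cartridge=(.503,.185),sauce_bottle=(.433,-.503),salt_shaker=(.402,-.054),sauce_cup=(.677,-.163),sachet_red=(.414,-.203),cutlery_sleeve=(.394,-.356),keys=(.541,.073)).items():
    print(t,min([round(float(np.linalg.norm(w('top',d['at'])[:2]-p)),3) for d in mark_of('top',t)],default=None))
E
```

```text
left 122 [ 0.6279 -0.0825] axis vs board deg -0.3 stem-line 1.3
right 122 [ 0.633  -0.2909] axis vs board deg -1.5 stem-line 2.7
byp 98 [ 0.5029 -0.2509] axis vs board deg -89.7 stem-line -89.4
spare_cartridge None
sauce_bottle 0.004
salt_shaker 0.217
sauce_cup 0.003
sachet_red 0.001
cutlery_sleeve None
keys None
```

```bash
python3 -c "
from h import *
o=ctrl.get_obs();print(o['t'],o['contact_force']);print(finish_job())"
```

```text
18.2333 [-0.34720938 -0.40256743 -0.39396372]
the job is handed in; nothing more can be done
None
```

The bypass is open, both filter valves are shut, and I handed the job in at t = 18.2 s of the 61 s allowed. With shut fingers pushing from the side, I opened the bypass first and confirmed it with the cameras. I then shut the right valve and the left valve, pushing each lever until the force rose to about 23–28 N at its stop.

- **First push failed:** the fingers rode up over the bypass lever at z ≈ 0.08–0.09 m without moving it. I went back over it and pushed again about 20 mm lower.
- **Lever angles:** the last top picture puts all three levers within about 3° of target, against the 7° allowed. For the right lever, the sleeve axis (−1.5°) and the line from the stem (+2.7°) disagreed by 4°.
- **Robot:** the arm was clear of everything, with contact force under 1 N.
- **Bystanders:** the sauce bottle, cup and red sachet measured within 4 mm of where they started.
    - **Shaker:** the network's salt shaker match was a false one (0.217 m off), but the side view earlier placed it within about 3 mm and it looks unmoved in the picture.
    - **Cutlery and blue sachet:** I checked these only by eye, and they look unmoved.
    - **Spare cartridge and keys:** these were not confirmed after the moves. The network missed them in the last top picture, which doesn't show them, though the side view found the keys in place after the bypass push.

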